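# Tip the fired clay pieces off the ware tray into the tub

### The job

Pick up the small wooden tray by its leaning tab, carry it over to the grey tub and tip it so that all five fired clay pieces slide off its open edge into the tub; do not pick the pieces up with the fingers, and keep the open edge no more than about 10 cm above the tub's rim while they slide, because they chip. Then set the empty tray back down flat on the table and let go. Leave the tub where it stands and the jar, brush tin and bowl undisturbed.

Things in the scene. Friction and masses are not known exactly. Their poses are not given: they have to be found in the camera images.
- tray: Loose pale plywood tray, about 0.22 kg, 160 mm long (its x), 140 mm wide (y). Origin: centre of its underside; z up. Floor 6 mm thick. Side walls at y = +-67 mm (6 mm thick) rise to 26 mm, the back wall at x = -75 mm (10 mm thick) to 34 mm. The +x end is open: the pieces slide off there. A flat grip tab on the back wall leans backwards, away from the open edge, 20 degrees from vertical.
- tray_grip (a point): On the tab (10 mm thick, 50 mm wide along y, 70 mm up its slope from (-75,0,30) mm along (-0.342,0,0.940)): mid-thickness, 42 mm up, at (-89.4,0,69.5) mm in the tray's frame and axes. For a square pinch the fingers point along (0.342,0,-0.940) and close along (0.940,0,0.342) there. The load hangs 100 mm ahead of it: grip with 40 N or more.
- tray_lip (a point): Middle of the open edge, on top of the floor, at (80, 0, 6) mm in the tray's frame; axes as the tray's. Friction of clay on the tray is about 0.6 (0.5 to 0.7): the pieces start to slide at 27 to 35 degrees of tray tilt and run off freely at 45 to 50.
- tub: Loose grey plastic open box, 0.6 kg, outside 250 mm (its x) by 210 mm (its y) by 80 mm high, walls and floor 5 mm. Origin: centre of its underside; z up.
- block_a: fired clay (terracotta) square block 26 x 26 x 16 mm, 22 g, lying on the tray. Its origin is the centre of its underside, z up, as it starts.
- block_b: fired clay (terracotta) square block 26 x 26 x 16 mm, 22 g, lying on the tray. Its origin is the centre of its underside, z up, as it starts.
- bar: fired clay (terracotta) oblong block 34 (x) x 20 (y) x 18 mm, 24 g, lying on the tray. Its origin is the centre of its underside, z up, as it starts.
- disc_a: fired clay (terracotta) disc 30 mm across, 16 mm thick, 22 g, lying flat on the tray. Its origin is the centre of its underside, z up, as it starts.
- disc_b: fired clay (terracotta) disc 28 mm across, 18 mm thick, 22 g, lying flat on the tray. Its origin is the centre of its underside, z up, as it starts.
- jar: Bystander: closed glass jar, 80 mm across, 100 mm high, between the tray and the tub, nearer the robot. Origin: centre of its underside.
- brush_tin: Bystander: open blue tin 72 mm across, 100 mm high, with brushes standing up to about 230 mm. Origin: centre of its underside.
- bowl: Bystander: white ceramic bowl, 110 mm across, 50 mm high. Origin: centre of its underside.
Things that resemble listed ones, but are neither listed nor needed, are in the scene too. Leave any green or purple look-alike of the disc_a alone. What is shaped like the bar but yellow is not meant.

How it is judged:
By the outcome, as a careful person would: the job done as asked, in the order asked, and still so for the second after the job is handed in, with the robot touching nothing.
It also fails if it takes over 58 s, if anything falls off the work surface, if the arm or the gripper's body presses on something with over 40 N, if the wrist force passes 120 N, or if a joint passes its speed limit or range.

### The arm

A 6-joint arm with a two-finger parallel gripper is mounted at the origin on the work surface. World frame = base frame: x ahead of the robot, y to its left, z up, the work surface at z = 0. Lengths are in m, angles in degrees, forces in N, time in s.
With the tool pointing down it reaches from about 0.3 to 0.75 m from the base axis. Payload 8.5 kg.
Tool frame: the origin (TCP) lies midway between the tips of the shut fingers; the grasp point (between the pads) lies 19 mm behind it (env.tcp_to_grasp is the z of the grasp point in the tool frame, in m); z points along the fingers, y is the line along which they close (so a half turn about z gives the same grasp; the last joint's range is limited). The gripper opens to 85 mm and grips with 20 to 120 N. Pads are 22 mm wide; open, the fingers measure 114 mm over their backs; the gripper's body (76 mm by 85 mm) begins 54 mm behind the grasp point. The pads swing forward as they close: fully open they stand 13 mm farther back than shut.
Start: joints at [54.528, 21.807, 74.336, -0, 83.858, -12.336], TCP at [0.216, 0.506, 0.231] pointing down, gripper open.
Joint ranges: [-178.18, 178.18], [-50.72, 133.34], [12.68, 142.11], [-81.47, 261.47], [9.98, 163.14], [-165.26, 165.26]. Speed limits (degrees/s): [136.94, 136.94, 180, 180, 180, 180].

### API

Orientations are given as a 3x3 rotation matrix whose columns are the frame's x, y, z axes.
In Python, from rig import env, imaging, job, models gives the robot as it stands. The module is installed in compiled form; this text tells all that it offers.
- The arm moves only by the tool jog_arm, never from a script. Its argument "plan" is text: rows parted by semicolons, each of 7 numbers parted by spaces: the turn, a rotation vector about the tool's x, y, z in degrees, then the shift along the tool's x, y, z in cm, then the closure in counts, from 0 (fully open) to 255 (shut). In form: rx ry rz x y z claw; .... A call has 1 to 10 rows; each row shifts and turns the commanded pose from where the row before left it, along the tool's axes as they then stand; what a row does not reach is not made up. A row lasts 1/12 s, in which the tool goes at most 41.7 mm and 7.16 degrees, less where a joint would pass 70% of its speed; a pose out of reach is approached as far as the arm can. A call with a gripper value outside its range is refused whole. The fingers move at their own pace and stop on an object; "grip_force" is the grip in N (left out, the last holds). Time passes only in rows, so rows that do not move let the fingers close. It gives the time, the measured TCP pose, the force, the opening and the grip force at its end, in the units of the state.
- env.observe(): the state, without advancing time (a new reading comes with each control period).
- imaging.get_image(name): name is "side" or "top" or "wrist"; returns a dict with "pixels" (420x560x3 uint8, red, green, blue), "depth" (420x560 float32, m along the optical axis (not along the pixel's ray), 0 where there is no reading), "fov_y" (degrees; the focal length in pixels is half the picture's height over the tangent of half this angle, whatever the lens; pixels are square), "cx", "cy" (the principal point, pixels), "world_from_camera" (4x4, takes a point from camera to world coordinates). Camera axes: x right, y down, z forward; pixel columns grow to the right and rows downward; lengths in m; the calibration is good to about 2 mm. A picture is of the moment at which its call begins.
- job.close_job(): hands the job in; it is judged then, once.
Trained networks look in the newest picture that a camera, given by its name, has taken for a name from the list of things; names that differ only in an ending like _2 or _b are one class to them, and where a whole thing is asked for, a point or a joint stands for the part that bears it (a point fixed in the world has none). Each returns a list of dicts, best first, with "confidence" (0 to 1); they miss things now and then, are a little off and sometimes report something else, mostly with a low value. They report only what shows in the picture. A call takes as long as a camera call. They do not tell look-alikes from the thing itself.
- models.outline_of(camera, query): "region" (420x560 bool, what is visible of it) and "bbox" ([centre column, centre row, width, height] in pixels, round what is visible of it).
- models.tip_of(camera, query): "at" ([column, row] in pixels: a listed point, or the origin of a listed thing).
The state is a dict: "time_s": time; "q": joint angles; "qvel": joint speeds; "joint_efforts": joint torques, N m; "position": TCP position; "tool_rot": TCP orientation; "ft_force": force on the tool from outside, world axes, zero at the start; "wrist_torque": the same for the moment, N m; "grip_width": finger opening in m; "gripper_force": force on a finger pad.
Only numpy, scipy, OpenCV 4.12 (cv2) and the standard library are available. Lean on these libraries where they do the work, as an engineer would, in place of code of your own. Each camera call takes 0.05 s, during which the arm holds its last target. There are 200 camera calls.

## Working session

There is one attempt and no reset: what is moved stays moved. The work goes in short steps, Python scripts to look and compute and a tool call to move; the robot and the scene stay as the last step left them, time stands still between calls to the robot, and variables do not carry over. Pictures are saved under pics/ and viewed, at most 10 in all, crops included, and the job is handed in when it is done.

Besides the shell and the picture viewer there is one more tool, called as name(argument=value, ...) on one line, values as JSON. jog_arm: Moves the arm, as the interface text tells. Its arguments: {"type":"object","properties":{"plan":{"type":"string"},"grip_force":{"type":"number"}},"required":["plan"]}

```bash
mkdir -p pics
cat > h.py <<'E'
import numpy as np, cv2
from rig import env, imaging, job, models
def cloud(im):
    d=im["depth"]; f=210/np.tan(np.radians(im["fov_y"])/2)
    v,u=np.mgrid[:420,:560]
    P=np.stack([(u-im["cx"])*d/f,(v-im["cy"])*d/f,d],-1)
    T=im["world_from_camera"]; W=P@T[:3,:3].T+T[:3,3]
    W[d==0]=np.nan
    return W
def save(im,n): cv2.imwrite("pics/"+n,im["pixels"][:,:,::-1])
E
python3 - <<'E'
from h import *
for c in ("top","side"):
    im=imaging.get_image(c); save(im,c+"1.png"); W=cloud(im)
    np.save(c+"W.npy",W)
    for q in ["tray","tray_grip","tray_lip","tub","jar","brush_tin","bowl","disc_a","bar","block_a"]:
        for r in models.outline_of(c,q)[:5]:
            w=W[r["region"]]; print(c,q,round(r["confidence"],2),np.round(r["bbox"]),np.round(np.nanmedian(w,0),3),np.round(np.nanpercentile(w,2,axis=0),3),np.round(np.nanpercentile(w,98,axis=0),3))
    for q in ["tray","tray_grip","tray_lip"]:
        for r in models.tip_of(c,q)[:2]:
            a=np.round(r["at"]).astype(int); print(c,q,r, np.round(W[a[1],a[0]],3))
E
```

```text
top tray 0.86 [357. 204.  50.  54.] [ 0.628 -0.231  0.009] [ 0.538 -0.297  0.002] [ 0.711 -0.159  0.096]
top tray 0.21 [347. 213.  13.   8.] [ 0.595 -0.19   0.023] [ 0.584 -0.203  0.013] [ 0.608 -0.178  0.028]
top tray_grip 0.81 [358. 205.  49.  51.] [ 0.628 -0.229  0.009] [ 0.538 -0.296  0.002] [ 0.709 -0.16   0.096]
top tray_lip 0.83 [357. 202.  49.  56.] [ 0.63  -0.231  0.009] [ 0.538 -0.297  0.001] [ 0.712 -0.158  0.096]
top tub 0.59 [223. 188.  80.  90.] [0.663 0.198 0.008] [0.53  0.085 0.001] [0.779 0.294 0.082]
top tub 0.3 [358. 203.  50.  54.] [ 0.629 -0.231  0.009] [ 0.538 -0.297  0.002] [ 0.712 -0.159  0.096]
top jar 0.72 [274. 252.  27.  24.] [0.456 0.025 0.101] [ 0.424 -0.009  0.066] [0.492 0.061 0.105]
top jar 0.32 [122. 220.  37.  38.] [0.541 0.508 0.022] [0.488 0.447 0.   ] [0.591 0.546 0.053]
top brush_tin 0.86 [443. 224.  47.  33.] [ 0.557 -0.458  0.079] [ 0.526 -0.498  0.003] [ 0.595 -0.428  0.224]
top bowl 0.75 [120. 222.  35.  31.] [0.54  0.508 0.022] [0.488 0.452 0.001] [0.588 0.546 0.053]
top disc_a 0.48 [386. 248.   5.   2.] [ 0.485 -0.322  0.018] [ 0.473 -0.33
[... 2082 characters left out ...]
 276.  15.  11.] [ 0.662 -0.265  0.023] [ 0.656 -0.28   0.01 ] [ 0.675 -0.246  0.027]
side block_a 0.7 [335. 262.  10.  16.] [ 0.668 -0.202  0.021] [ 0.656 -0.211  0.006] [ 0.691 -0.18   0.025]
side block_a 0.69 [306. 267.  14.  15.] [ 0.594 -0.195  0.021] [ 0.582 -0.203  0.009] [ 0.606 -0.176  0.025]
side tray {'at': [327.6, 275.7], 'confidence': 0.63} [ 0.632 -0.236  0.011]
side tray_grip {'at': [292.4, 263.6], 'confidence': 0.67} [ 0.532 -0.247  0.088]
side tray_grip {'at': [359.3, 265.1], 'confidence': 0.62} [ 0.551 -0.448  0.226]
side tray_lip {'at': [356.4, 265.6], 'confidence': 0.89} [ 0.719 -0.222  0.001]
side tray_lip {'at': [324.5, 271.2], 'confidence': 0.18} [ 0.624 -0.229  0.024]
```

Run:
```python
from h import *
im=cv2.imread("pics/side1.png"); cv2.imwrite("pics/s1c.png",cv2.resize(im[120:390,170:440],(600,600),interpolation=cv2.INTER_CUBIC))
for c in("top","side"):
    W=np.load(c+"W.npy").reshape(-1,3)
    def fit(n,b,z0,z1):
        m=(W[:,0]>b[0])&(W[:,0]<b[1])&(W[:,1]>b[2])&(W[:,1]<b[3])&(W[:,2]>z0)&(W[:,2]<z1)
        p=W[m]; 
        if len(p)<5: return
        r=cv2.minAreaRect(p[:,:2].astype(np.float32)*1000); print(c,n,len(p),np.round(r[0]),np.round(r[1]),round(r[2],1),p[:,2].max().round(3),p.min(0).round(3),p.max(0).round(3))
    t=[.5,.73,-.32,-.14]
    fit("tray",t,.004,.12); fit("tab",t,.05,.12); fit("tabtop",t,.085,.12); fit("tub",[.5,.8,.06,.32],.074,.09)
    fit("jar",[.38,.52,-.04,.08],.05,.12)
print(env.observe()["tool_rot"],env.tcp_to_grasp,env.observe()["grip_width"])
```

```text
top tray 2410 [ 615. -230.] [179. 229.] 89.9 0.103 [ 0.501 -0.32   0.004] [ 0.729 -0.141  0.103]
top tab 111 [ 545. -226.] [50. 26.] 87.9 0.103 [ 0.531 -0.251  0.051] [ 0.558 -0.2    0.103]
top tabtop 74 [ 538. -226.] [50. 14.] 87.9 0.103 [ 0.531 -0.251  0.086] [ 0.546 -0.2    0.103]
top tub 578 [656. 191.] [211. 251.] 87.3 0.087 [0.527 0.081 0.074] [0.785 0.301 0.087]
top jar 571 [460.  26.] [77. 77.] 1.9 0.107 [ 0.421 -0.013  0.053] [0.499 0.065 0.107]
side tray 3089 [ 617. -234.] [163. 217.] 87.7 0.099 [ 0.512 -0.318  0.004] [ 0.723 -0.148  0.099]
side tab 188 [ 539. -226.] [23. 53.] 11.3 0.099 [ 0.53  -0.251  0.05 ] [ 0.555 -0.2    0.099]
side tabtop 93 [ 535. -226.] [12. 49.] 3.0 0.099 [ 0.53  -0.251  0.086] [ 0.542 -0.201  0.099]
side tub 620 [654. 192.] [220. 252.] 87.0 0.085 [0.524 0.076 0.074] [0.785 0.305 0.085]
side jar 862 [457.  23.] [75. 76.] 18.6 0.104 [ 0.419 -0.016  0.05 ] [0.497 0.063 0.104]
[[-9.19584951e-01  3.92891228e-01  3.15259498e-05]
 [ 3.92891227e-01  9.19584951e-01 -3.15480497e-05]
 [-4.13857410e-05 -1.66248426e-05 -9.99999999e-01]] -0.0187 0.08535286702911987
```

View pics/s1c.png

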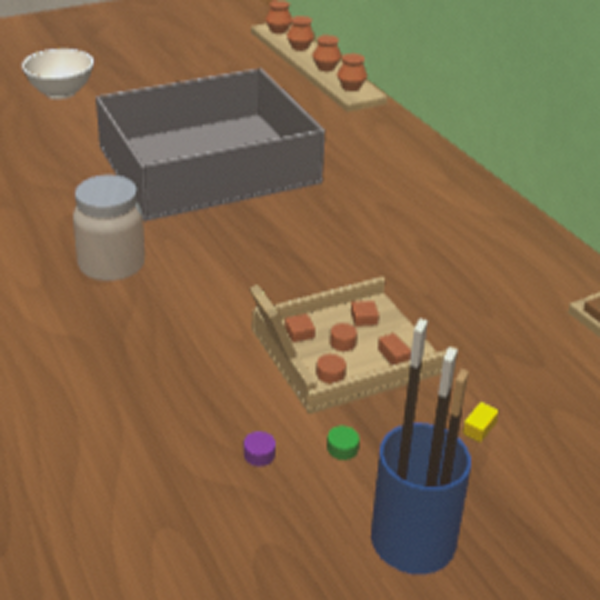

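```bash
cat >> h.py <<'E'
from scipy.spatial.transform import Rotation as Ro
def plan(p1,R1,n,claw,p0=None,R0=None,ramp=2):
    o=env.observe(); p0=o["position"] if p0 is None else p0; R0=o["tool_rot"] if R0 is None else R0
    w=np.minimum(np.minimum(np.arange(1,n+1),np.arange(n,0,-1)),ramp+1).astype(float); s=np.r_[0,np.cumsum(w)/w.sum()]
    rv=Ro.from_matrix(R0.T@R1).as_rotvec()
    P=p0+s[:,None]*(np.array(p1)-p0); Rs=[R0@Ro.from_rotvec(rv*x).as_matrix() for x in s]
    rows=[]
    for i in range(n):
        r=Ro.from_matrix(Rs[i].T@Rs[i+1]).as_rotvec(degrees=True); d=Rs[i].T@(P[i+1]-P[i])*100
        rows.append(" ".join("%.4g"%(round(x,2)+0) for x in [*r,*d])+" %d"%claw)
    for i in range(0,n,10): print("; ".join(rows[i:i+10]))
    return np.array(p1),R1
def rot(yaw,pitch):  # tool rot for a tray of this yaw, lip-down pitch
    T=Ro.from_euler("ZY",[yaw,pitch],degrees=True).as_matrix()
    return T, T@np.array([[0,.9397,.3420],[1,0,0],[0,.3420,-.9397]])
def tcp_for_grip(g,R,back=0): return np.array(g)+R[:,2]*(.0187-back)
E
python3 - <<'E'
from h import *
T,R=rot(-2,0)
plan(tcp_for_grip([.545,-.226,.0695],R,.17),R,24,0,ramp=3)
E
```

```text
-0.21 -0.14 0.81 -0.64 -0.67 0.02 0; -0.42 -0.29 1.62 -1.31 -1.32 0.05 0; -0.63 -0.43 2.43 -2.02 -1.93 0.06 0; -0.83 -0.57 3.24 -2.8 -2.45 0.08 0; -0.83 -0.57 3.24 -2.93 -2.29 0.07 0; -0.83 -0.57 3.24 -3.05 -2.12 0.07 0; -0.83 -0.57 3.24 -3.17 -1.95 0.07 0; -0.83 -0.57 3.24 -3.27 -1.77 0.08 0; -0.83 -0.57 3.24 -3.37 -1.58 0.09 0; -0.83 -0.57 3.24 -3.45 -1.39 0.1 0
-0.83 -0.57 3.24 -3.52 -1.19 0.11 0; -0.83 -0.57 3.24 -3.58 -0.99 0.13 0; -0.83 -0.57 3.24 -3.63 -0.79 0.16 0; -0.83 -0.57 3.24 -3.67 -0.58 0.18 0; -0.83 -0.57 3.24 -3.69 -0.38 0.21 0; -0.83 -0.57 3.24 -3.71 -0.17 0.25 0; -0.83 -0.57 3.24 -3.71 0.03 0.28 0; -0.83 -0.57 3.24 -3.7 0.24 0.32 0; -0.83 -0.57 3.24 -3.68 0.44 0.36 0; -0.83 -0.57 3.24 -3.64 0.64 0.41 0
-0.83 -0.57 3.24 -3.59 0.84 0.45 0; -0.63 -0.43 2.43 -2.65 0.78 0.38 0; -0.42 -0.29 1.62 -1.74 0.59 0.27 0; -0.21 -0.14 0.81 -0.86 0.32 0.14 0
```

jog_arm(plan="-0.2 -0.1 0.8 -0.6 -0.7 0 0; -0.4 -0.3 1.6 -1.3 -1.3 0 0; -0.6 -0.4 2.4 -2 -1.9 0.1 0; -0.8 -0.6 3.2 -2.8 -2.5 0.1 0; -0.8 -0.6 3.2 -2.9 -2.3 0.1 0; -0.8 -0.6 3.2 -3.1 -2.1 0.1 0; -0.8 -0.6 3.2 -3.2 -2 0.1 0; -0.8 -0.6 3.2 -3.3 -1.8 0.1 0; -0.8 -0.6 3.2 -3.4 -1.6 0.1 0; -0.8 -0.6 3.2 -3.5 -1.4 0.1 0")

```text
time_s: 2.23
position: [0.3286, 0.2067, 0.2228]
tool_rot: [[-0.631, 0.763, 0.141], [0.774, 0.632, 0.042], [-0.057, 0.135, -0.989]]
ft_force: [1.2, 0.7, -0.1]
grip_width: 0.0853
gripper_force: 0.0
```

jog_arm(plan="-0.8 -0.6 3.2 -3.5 -1.2 0.1 0; -0.8 -0.6 3.2 -3.6 -1 0.1 0; -0.8 -0.6 3.2 -3.6 -0.8 0.2 0; -0.8 -0.6 3.2 -3.7 -0.6 0.2 0; -0.8 -0.6 3.2 -3.7 -0.4 0.2 0; -0.8 -0.6 3.2 -3.7 -0.2 0.2 0; -0.8 -0.6 3.2 -3.7 0 0.3 0; -0.8 -0.6 3.2 -3.7 0.2 0.3 0; -0.8 -0.6 3.2 -3.7 0.4 0.4 0; -0.8 -0.6 3.2 -3.6 0.6 0.4 0")

```text
time_s: 3.07
position: [0.4613, -0.1407, 0.2161]
tool_rot: [[-0.115, 0.946, 0.303], [0.993, 0.12, 0.0], [-0.036, 0.301, -0.953]]
ft_force: [0.5, -0.2, 0.9]
grip_width: 0.0848
gripper_force: 0.0
```

jog_arm(plan="-0.8 -0.6 3.2 -3.6 0.8 0.4 0; -0.6 -0.4 2.4 -2.6 0.8 0.4 0; -0.4 -0.3 1.6 -1.7 0.6 0.3 0; -0.2 -0.1 0.8 -0.9 0.3 0.1 0; 0 0 0 0 0 0 0; 0 0 0 0 0 0 0")

```text
time_s: 3.57
position: [0.4947, -0.2239, 0.2151]
tool_rot: [[0.02, 0.942, 0.336], [1.0, -0.014, -0.021], [-0.015, 0.336, -0.942]]
ft_force: [-0.2, 0.8, -0.1]
grip_width: 0.0856
gripper_force: 0.0
```

Run:
```python
from h import *
T,R=rot(-2,0); o=env.observe()
tgt=tcp_for_grip([.545,-.226,.0695],R,.17)
print(o["position"],tgt,o["ft_force"],Ro.from_matrix(o["tool_rot"].T@R).as_rotvec(degrees=True),o["q"])
im=imaging.get_image("wrist"); save(im,"w1.png"); W=cloud(im).reshape(-1,3)
m=(W[:,0]>.5)&(W[:,0]<.6)&(W[:,1]>-.27)&(W[:,1]<-.18)&(W[:,2]>.045)&(W[:,2]<.12)
p=W[m]; print(len(p),p.min(0),p.max(0),np.median(p,0))
if len(p)>5:
    print(cv2.minAreaRect(p[:,:2].astype(np.float32)*1000))
    c=p.mean(0);print(c,np.linalg.svd(p-c,full_matrices=False)[2][2])
    f=p[(p[:,2]>.06)&(p[:,2]<.08)];print(len(f),f.mean(0))
```

```text
[ 0.49468289 -0.22387909  0.2150619 ] [ 0.49328692 -0.22419414  0.21167661] [-0.2171312   0.79169769 -0.09224444] [-0.34589239  0.50137049  1.06952398] [-42.86918879  14.74737013  90.56095119  14.2640848   60.03140983
 -47.40990624]
906 [ 0.52874032 -0.24707719  0.04852982] [ 0.55667574 -0.19753467  0.09930909] [ 0.53422292 -0.21808739  0.09629744]
((542.4898071289062, -222.55096435546875), (49.751346588134766, 26.685544967651367), 87.9090347290039)
[ 0.534866   -0.2189174   0.09350206] [-0.93903443  0.03681517 -0.34184643]
45 [ 0.54424581 -0.19821086  0.06966313]
```

View pics/w1.png

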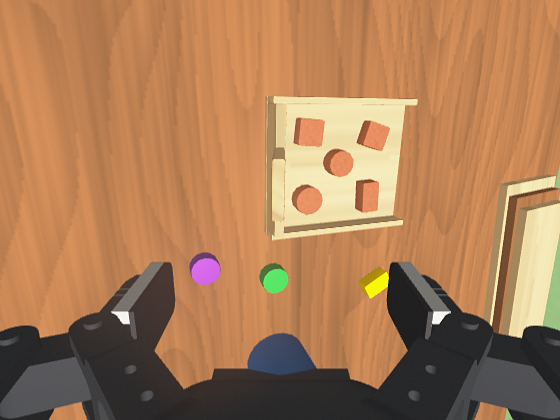

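Run:
```python
from h import *
T,R=rot(-2.2,0)
plan(tcp_for_grip([.5435,-.224,.0695],R),R,10,0)
```

```text
-0.01 0.02 0.05 0.01 -0.01 0.72 0; -0.03 0.04 0.11 0.02 -0.02 1.44 0; -0.04 0.05 0.16 0.03 -0.04 2.15 0; -0.04 0.05 0.16 0.03 -0.04 2.15 0; -0.04 0.05 0.16 0.03 -0.04 2.15 0; -0.04 0.05 0.16 0.02 -0.04 2.15 0; -0.04 0.05 0.16 0.02 -0.05 2.15 0; -0.04 0.05 0.16 0.02 -0.05 2.15 0; -0.03 0.04 0.11 0.01 -0.03 1.44 0; -0.01 0.02 0.05 0.01 -0.02 0.72 0
```

jog_arm(plan="0 0 0.1 0 0 0.7 0; 0 0 0.1 0 0 1.4 0; 0 0.1 0.2 0 0 2.1 0; 0 0.1 0.2 0 0 2.2 0; 0 0.1 0.1 0 0 2.1 0; 0 0.1 0.1 0 -0.1 2.2 0; 0 0 0.1 0 -0.1 2.1 0; 0 0 0.1 0.1 -0.1 2.2 0; 0 0 0.1 0.1 0 1.5 0; 0 0 0 0 0 0.7 0")

```text
time_s: 4.45
position: [0.5501, -0.2236, 0.0501]
tool_rot: [[0.035, 0.942, 0.334], [0.999, -0.033, -0.012], [-0.0, 0.334, -0.942]]
ft_force: [-0.6, 0.0, -0.1]
grip_width: 0.0853
gripper_force: 0.0
```

Run:
```python
from h import *
T,R=rot(-2.2,0); o=env.observe()
print(R.T@(tcp_for_grip([.5435,-.224,.0695],R)-o["position"])*1000,o["ft_force"],Ro.from_matrix(o["tool_rot"].T@R).as_rotvec(degrees=True))
im=imaging.get_image("wrist"); save(im,"w2.png")
```

```text
[-0.69513775  0.50332216 -1.78573119] [-0.62239051  0.0060381  -0.09456541] [-0.45878815 -0.06735769  0.19331671]
```

View pics/w2.png

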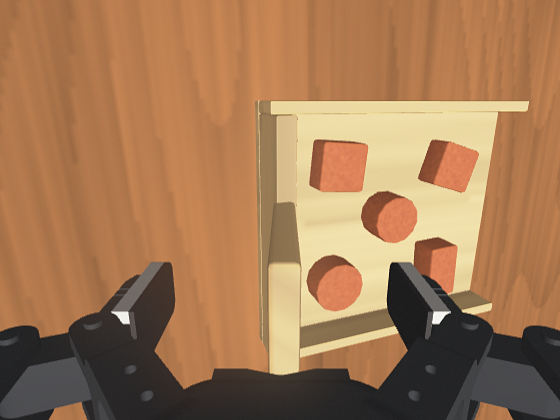

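Tab (about column 285) stands centred between the pads (173 and 388); closing.

jog_arm(plan="0 0 0 0 0 0 90; 0 0 0 0 0 0 160; 0 0 0 0 0 0 220; 0 0 0 0 0 0 255; 0 0 0 0 0 0 255; 0 0 0 0 0 0 255; 0 0 0 0 0 0 255; 0 0 0 0 0 0 255; 0 0 0 0 0 0 255; 0 0 0 0 0 0 255", grip_force=70)

```text
time_s: 5.33
position: [0.5504, -0.2254, 0.0528]
tool_rot: [[0.036, 0.941, 0.337], [0.999, -0.034, -0.015], [-0.002, 0.338, -0.941]]
ft_force: [-4.0, 1.0, 6.2]
grip_width: 0.0093
gripper_force: 68.8
```

Run:
```python
from h import *
o=env.observe(); p0=o["position"]; R0=o["tool_rot"]
# lift 18 cm while pitching lip-up 6 deg
T,R=rot(-2.2,-6)
print("lift");a=plan(p0+[-.01,0,.17],R,15,255)
```

```text
lift
-0.16 0 0 0 0.12 -0.42 255; -0.32 0 0.01 0 0.25 -0.84 255; -0.48 0.01 0.01 -0.01 0.38 -1.25 255; -0.48 0.01 0.01 -0.01 0.39 -1.25 255; -0.48 0.01 0.01 -0.01 0.4 -1.25 255; -0.48 0.01 0.01 -0.01 0.41 -1.24 255; -0.48 0.01 0.01 0 0.42 -1.24 255; -0.48 0.01 0.01 0 0.43 -1.24 255; -0.48 0.01 0.01 0 0.44 -1.23 255; -0.48 0.01 0.01 0 0.45 -1.23 255
-0.48 0.01 0.01 0 0.46 -1.23 255; -0.48 0.01 0.01 0 0.47 -1.22 255; -0.48 0.01 0.01 0 0.48 -1.22 255; -0.32 0 0.01 0 0.33 -0.81 255; -0.16 0 0 0 0.17 -0.4 255
```

jog_arm(plan="-0.2 0 0 0 0.1 -0.4 255; -0.3 0 0 0 0.3 -0.8 255; -0.5 0 0 0 0.4 -1.2 255; -0.5 0 0 0 0.4 -1.2 255; -0.5 0 0 0 0.4 -1.3 255; -0.5 0 0 0 0.4 -1.2 255; -0.5 0 0 0 0.4 -1.2 255; -0.5 0 0 0 0.4 -1.3 255; -0.5 0 0 0 0.4 -1.2 255; -0.5 0 0 0 0.5 -1.2 255")

```text
time_s: 6.17
position: [0.5438, -0.2247, 0.1695]
tool_rot: [[0.036, 0.911, 0.41], [0.999, -0.032, -0.017], [-0.002, 0.41, -0.912]]
ft_force: [-0.2, 0.1, -3.6]
grip_width: 0.0096
gripper_force: 68.3
```

jog_arm(plan="-0.5 0 0 0 0.5 -1.2 255; -0.5 0 0 0 0.5 -1.2 255; -0.5 0 0 0 0.5 -1.2 255; -0.3 0 0 0 0.3 -0.8 255; -0.2 0 0 0 0.2 -0.4 255; 0 0 0 0 0 0 255; 0 0 0 0 0 0 255")

```text
time_s: 6.75
position: [0.5418, -0.2246, 0.2197]
tool_rot: [[0.036, 0.897, 0.44], [0.999, -0.032, -0.017], [-0.001, 0.441, -0.898]]
ft_force: [0.5, -0.2, -3.4]
grip_width: 0.0091
gripper_force: 68.3
```

Run:
```python
from h import *
o=env.observe(); print(o["q"])
im=imaging.get_image("side"); save(im,"s2.png"); cv2.imwrite("pics/s2c.png",cv2.resize(im["pixels"][120:390,170:440,::-1],(600,600)))
im=imaging.get_image("wrist"); save(im,"w3.png")
```

```text
[-41.31430594  16.94607332  88.55876832  19.75275976  55.26508912
 -47.82423294]
```

View pics/s2c.png

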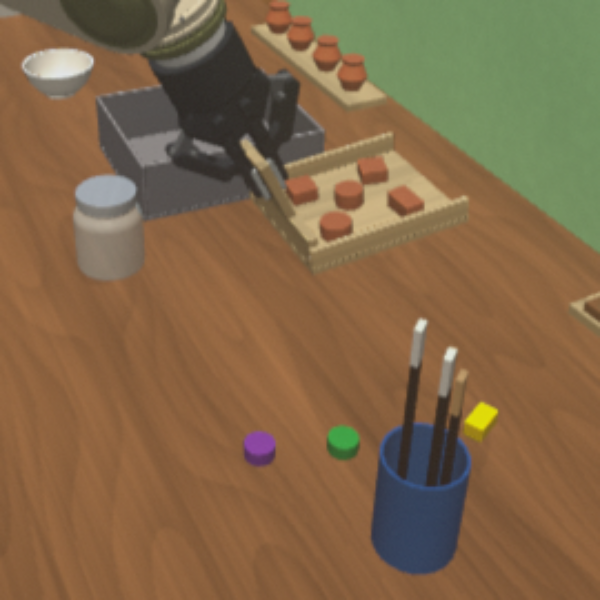

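```bash
cat >> h.py <<'E'
def tcp_for_lip(l,yaw,pitch):
    T,R=rot(yaw,pitch); g=np.array(l)+T@np.array([-.1694,0,.0635]); return tcp_for_grip(g,R),R
E
python3 - <<'E'
from h import *
a=plan(*tcp_for_lip([.59,.192,.185],-2.5,-6),25,255,ramp=5); print(a[0])
E
```

```text
0 0 0 0.35 -0.1 -0.05 255; 0 0 0.01 0.7 -0.2 -0.09 255; 0 0 0.01 1.05 -0.31 -0.14 255; 0 0 0.01 1.4 -0.41 -0.18 255; 0 -0.01 0.02 1.75 -0.51 -0.23 255; 0.01 -0.01 0.02 2.1 -0.61 -0.27 255; 0.01 -0.01 0.02 2.1 -0.61 -0.27 255; 0.01 -0.01 0.02 2.09 -0.62 -0.27 255; 0.01 -0.01 0.02 2.09 -0.62 -0.27 255; 0.01 -0.01 0.02 2.09 -0.62 -0.27 255
0.01 -0.01 0.02 2.09 -0.62 -0.27 255; 0.01 -0.01 0.02 2.09 -0.62 -0.27 255; 0.01 -0.01 0.02 2.09 -0.62 -0.27 255; 0.01 -0.01 0.02 2.09 -0.62 -0.27 255; 0.01 -0.01 0.02 2.09 -0.62 -0.27 255; 0.01 -0.01 0.02 2.09 -0.62 -0.27 255; 0.01 -0.01 0.02 2.09 -0.62 -0.27 255; 0.01 -0.01 0.02 2.09 -0.62 -0.27 255; 0.01 -0.01 0.02 2.09 -0.62 -0.27 255; 0.01 -0.01 0.02 2.09 -0.62 -0.27 255
0 -0.01 0.02 1.74 -0.52 -0.23 255; 0 0 0.01 1.39 -0.42 -0.18 255; 0 0 0.01 1.05 -0.31 -0.14 255; 0 0 0.01 0.7 -0.21 -0.09 255; 0 0 0 0.35 -0.1 -0.05 255
[0.42324648 0.19928062 0.21363739]
```

jog_arm(plan="0 0 0 0.4 -0.1 0 255; 0 0 0 0.7 -0.2 -0.1 255; 0 0 0 1 -0.3 -0.1 255; 0 0 0 1.4 -0.4 -0.2 255; 0 0 0 1.8 -0.5 -0.2 255; 0 0 0 2.1 -0.6 -0.3 255; 0 0 0 2.1 -0.6 -0.3 255; 0 0 0 2.1 -0.6 -0.3 255; 0 0 0 2.1 -0.6 -0.3 255; 0 0 0 2.1 -0.6 -0.2 255")

```text
time_s: 7.68
position: [0.4973, -0.0627, 0.218]
tool_rot: [[0.036, 0.897, 0.441], [0.999, -0.031, -0.017], [-0.001, 0.442, -0.897]]
ft_force: [0.2, -0.4, -4.1]
grip_width: 0.0092
gripper_force: 68.3
```

jog_arm(plan="0 0 0 2.1 -0.6 -0.3 255; 0 0 0 2.1 -0.6 -0.3 255; 0 0 0 2.1 -0.6 -0.3 255; 0 0 0 2.1 -0.6 -0.2 255; 0 0 0 2.1 -0.6 -0.3 255; 0 0 0 2.1 -0.6 -0.3 255; 0 0 0 2.1 -0.6 -0.3 255; 0 0 0 2.1 -0.6 -0.2 255; 0 0 0 2.1 -0.6 -0.3 255; 0 0 0 2.1 -0.7 -0.3 255")

```text
time_s: 8.52
position: [0.4375, 0.1491, 0.2157]
tool_rot: [[0.036, 0.897, 0.441], [0.999, -0.032, -0.016], [-0.001, 0.442, -0.897]]
ft_force: [0.4, 0.0, -4.6]
grip_width: 0.0089
gripper_force: 68.3
```

jog_arm(plan="0 0 0 1.7 -0.5 -0.2 255; 0 0 0 1.4 -0.4 -0.2 255; 0 0 0 1 -0.3 -0.1 255; 0 0 0 0.7 -0.2 -0.1 255; 0 0 0 0.4 -0.1 0 255; 0 0 0 0 0 0 255; 0 0 0 0 0 0 255")

```text
time_s: 9.1
position: [0.4243, 0.2001, 0.2143]
tool_rot: [[0.036, 0.897, 0.441], [0.999, -0.031, -0.017], [-0.002, 0.441, -0.897]]
ft_force: [0.2, 0.9, -4.9]
grip_width: 0.0094
gripper_force: 68.3
```

Run:
```python
from h import *
o=env.observe(); print(o["q"], Ro.from_matrix(o["tool_rot"].T@rot(-2.5,-6)[1]).as_rotvec(degrees=True))
im=imaging.get_image("side"); save(im,"s3.png"); cv2.imwrite("pics/s3c.png",cv2.resize(im["pixels"][80:350,140:410,::-1],(600,600)))
W=cloud(im)
for r in models.tip_of("side","tray_lip")[:2]:
    a=np.round(r["at"]).astype(int); print(r,W[a[1]-1:a[1]+2,a[0]-1:a[0]+2].reshape(-1,3).round(3)[::4])
p,R=None,None
for l,pi,n in [([.59,.192,.13],20,12),([.59,.192,.125],35,6),([.59,.192,.125],50,6)]:
    p,R=plan(*tcp_for_lip(l,-2.5,pi),n,255,p,R,ramp=2 if pi==20 else 1)
```

```text
[ 14.93446202   6.40009717 103.93386617 -10.60544138  44.99752282
  22.82831564] [ 0.18149769 -0.12257381  0.4491107 ]
{'at': [240.7, 139.7], 'confidence': 0.78} [[0.74  0.614 0.003]
 [0.74  0.605 0.002]
 [0.74  0.594 0.002]]
{'at': [215.2, 147.1], 'confidence': 0.22} [[0.511 0.193 0.186]
 [0.514 0.194 0.182]
 [0.515 0.191 0.179]]
0.87 0 0.01 0 0.11 0 255; 1.75 0 0.03 0 0.21 -0.01 255; 2.62 0 0.04 -0.01 0.31 -0.02 255; 2.62 0 0.04 -0.01 0.31 -0.04 255; 2.62 0 0.04 -0.01 0.31 -0.05 255; 2.62 0 0.04 -0.01 0.31 -0.06 255; 2.62 0 0.04 -0.01 0.31 -0.08 255; 2.62 0 0.04 -0.01 0.3 -0.09 255; 2.62 0 0.04 0 0.3 -0.11 255; 2.62 0 0.04 0 0.29 -0.12 255
1.75 0 0.03 0 0.19 -0.09 255; 0.87 0 0.01 0 0.09 -0.05 255
1.5 0 0 0 0.3 -0.27 255; 3 0 0 0 0.59 -0.56 255; 3 0 0 0 0.56 -0.59 255; 3 0 0 0 0.53 -0.62 255; 3 0 0 0 0.5 -0.65 255; 1.5 0 0 0 0.23 -0.34 255
1.5 0 0 0 0.3 -0.32 255; 3 0 0 0 0.59 -0.66 255; 3 0 0 0 0.55 -0.69 255; 3 0 0 0 0.52 -0.72 255; 3 0 0 0 0.48 -0.74 255; 1.5 0 0 0 0.22 -0.38 255
```

View pics/s3c.png

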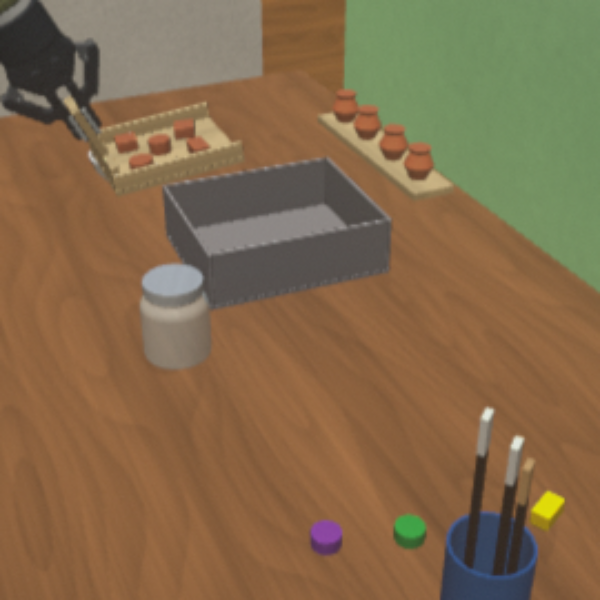

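jog_arm(plan="0.9 0 0 0 0.1 0 255; 1.7 0 0 0 0.2 0 255; 2.6 0 0 0 0.3 0 255; 2.6 0 0.1 0 0.3 0 255; 2.6 0 0 0 0.3 -0.1 255; 2.6 0 0.1 0 0.3 -0.1 255; 2.6 0 0 0 0.3 -0.1 255; 2.6 0 0.1 0 0.3 -0.1 255; 2.6 0 0 0 0.3 -0.1 255; 2.6 0 0.1 0 0.3 -0.1 255")

```text
time_s: 10.03
position: [0.4501, 0.1986, 0.2278]
tool_rot: [[0.044, 0.998, 0.047], [0.999, -0.043, -0.002], [0.0, 0.047, -0.999]]
ft_force: [0.4, -0.7, -2.8]
grip_width: 0.0091
gripper_force: 68.3
```

jog_arm(plan="1.7 0 0 0 0.2 -0.1 255; 0.9 0 0 0 0.1 0 255; 0 0 0 0 0 0 255; 0 0 0 0 0 0 255")

```text
time_s: 10.37
position: [0.4525, 0.1986, 0.2284]
tool_rot: [[0.044, 0.999, 0.004], [0.999, -0.044, -0.0], [-0.0, 0.004, -1.0]]
ft_force: [-0.5, 0.1, -4.0]
grip_width: 0.0097
gripper_force: 68.3
```

Run:
```python
from h import *
o=env.observe(); R=o["tool_rot"]; Tn=R@np.array([[0,.9397,.3420],[1,0,0],[0,.3420,-.9397]]).T
g=o["position"]-R[:,2]*.0187; print("lip by model",g+Tn@[.1694,0,-.0635], "pitch",np.degrees(np.arcsin(-Tn[2,0])))
for c in("top","side"):
    im=imaging.get_image(c); W=cloud(im).reshape(-1,3)
    p=W[(W[:,2]>.105)&(W[:,2]<.2)&(W[:,0]>.47)&(W[:,0]<.75)&(abs(W[:,1]-.192)<.08)]
    q=p[p[:,0]>np.nanpercentile(p[:,0],98)]; print(c,len(p),q.mean(0),q.max(0),p[:,1].min(),p[:,1].max())
p,R=None,None
for l,pi,n in [([.59,.192,.125],35,6),([.59,.192,.125],50,6)]:
    p,R=plan(*tcp_for_lip(l,-2.5,pi),n,255,p,R,ramp=1)
```

```text
lip by model [0.5902285  0.19257677 0.12999857] pitch 19.7901786106219
top 1068 [0.59393576 0.23437236 0.13900389] [0.60044177 0.26241975 0.15475632] 0.12225810204353302 0.26377275961812663
side 1082 [0.59216661 0.236137   0.14261063] [0.59828222 0.26394887 0.15284574] 0.12016588481231161 0.2691963591279277
1.52 0 0 -0.01 0.31 -0.27 255; 3.04 0 0.01 -0.02 0.6 -0.56 255; 3.04 0 0.01 -0.02 0.57 -0.6 255; 3.04 0 0.01 -0.02 0.54 -0.63 255; 3.04 0 0.01 -0.02 0.51 -0.65 255; 1.52 0 0 -0.01 0.24 -0.34 255
1.5 0 0 0 0.3 -0.32 255; 3 0 0 0 0.59 -0.66 255; 3 0 0 0 0.55 -0.69 255; 3 0 0 0 0.52 -0.72 255; 3 0 0 0 0.48 -0.74 255; 1.5 0 0 0 0.22 -0.38 255
```

jog_arm(plan="1.5 0 0 0 0.3 -0.3 255; 3 0 0 0 0.6 -0.6 255; 3 0 0 0 0.6 -0.6 255; 3 0 0 0 0.5 -0.6 255; 3 0 0 0 0.5 -0.7 255; 3 0 0 0 0.5 -0.7 255; 3 0 0 0 0.6 -0.6 255; 3 0 0 0 0.6 -0.7 255; 3 0 0 0 0.5 -0.7 255; 3 0 0 0 0.5 -0.7 255")

```text
time_s: 11.3
position: [0.5169, 0.1962, 0.278]
tool_rot: [[0.043, 0.879, -0.474], [0.999, -0.038, 0.02], [-0.0, -0.475, -0.88]]
ft_force: [-0.1, -0.2, -2.9]
grip_width: 0.0095
gripper_force: 68.7
```

jog_arm(plan="1.5 0 0 0 0.2 -0.4 255; 0 0 0 0 0 0 255; 0 0 0 0 0 0 255; 0 0 0 0 0 0 255; 0 0 0 0 0 0 255; 0 0 0 0 0 0 255; 0 0 0 0 0 0 255; 0 0 0 0 0 0 255; 0 0 0 0 0 0 255")

```text
time_s: 12.05
position: [0.52, 0.196, 0.2801]
tool_rot: [[0.043, 0.867, -0.496], [0.999, -0.038, 0.021], [-0.0, -0.497, -0.868]]
ft_force: [0.4, 0.2, -2.3]
grip_width: 0.0094
gripper_force: 68.7
```

Run:
```python
from h import *
o=env.observe(); R=o["tool_rot"]; Tn=R@np.array([[0,.9397,.3420],[1,0,0],[0,.3420,-.9397]]).T
g=o["position"]-R[:,2]*.0187; print("lip by model",g+Tn@[.1694,0,-.0635], "pitch",np.degrees(np.arcsin(-Tn[2,0])))
a=imaging.get_image("side")["pixels"][60:260,180:380,::-1]; b=imaging.get_image("top")["pixels"][120:280,150:310,::-1]
cv2.imwrite("pics/d1.png",np.hstack([cv2.resize(a,(400,400)),cv2.resize(b,(400,400))]))
```

```text
lip by model [0.5901363  0.19286922 0.1259463 ] pitch 49.79175103281694
```

View pics/d1.png

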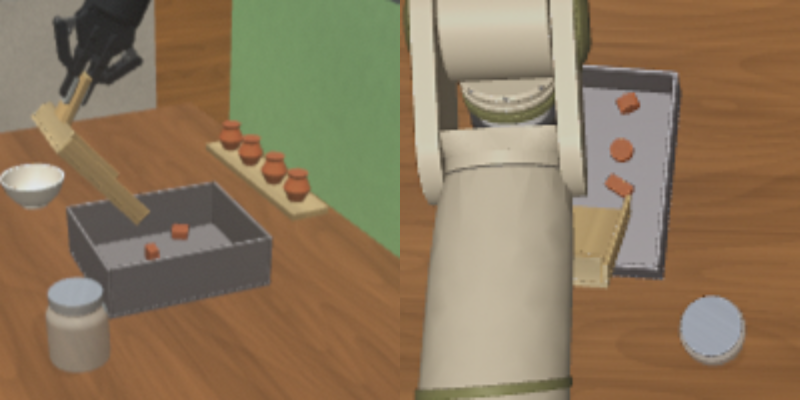

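Run:
```python
from h import *
p,R=None,None
for l,pi,n in [([.58,.192,.15],30,7),([.59,.192,.185],0,9)]:
    p,R=plan(*tcp_for_lip(l,-2.5,pi),n,255,p,R,ramp=1)
print("carry"); R2=rot(-2.0,0)[1]
p,R=plan([.548,-.2254,.17],R2,20,255,p,R,ramp=4)
```

```text
-1.65 0 0 -0.01 -0.38 0.3 255; -3.3 0 0 -0.02 -0.79 0.59 255; -3.3 0 0 -0.02 -0.82 0.54 255; -3.3 0 0 -0.02 -0.85 0.49 255; -3.3 0 0 -0.02 -0.88 0.44 255; -3.3 0 0 -0.02 -0.9 0.39 255; -1.65 0 0 -0.01 -0.46 0.17 255
-1.88 0 0 0 -0.17 0.29 255; -3.75 0 0 0.01 -0.36 0.56 255; -3.75 0 0 0.01 -0.4 0.54 255; -3.75 0 0 0.01 -0.43 0.51 255; -3.75 0 0 0.01 -0.46 0.48 255; -3.75 0 0 0.01 -0.49 0.45 255; -3.75 0 0 0.01 -0.52 0.42 255; -3.75 0 0 0.01 -0.55 0.38 255; -1.88 0 0 0 -0.29 0.17 255
carry
0 0 -0.01 -0.52 0.14 0.13 255; 0 0 -0.01 -1.05 0.27 0.26 255; 0 0.01 -0.02 -1.57 0.41 0.39 255; 0 0.01 -0.02 -2.09 0.55 0.52 255; 0 0.01 -0.03 -2.62 0.68 0.65 255; 0 0.01 -0.03 -2.62 0.68 0.65 255; 0 0.01 -0.03 -2.62 0.68 0.65 255; 0 0.01 -0.03 -2.62 0.68 0.65 255; 0 0.01 -0.03 -2.62 0.68 0.65 255; 0 0.01 -0.03 -2.62 0.68 0.65 255
0 0.01 -0.03 -2.62 0.68 0.65 255; 0 0.01 -0.03 -2.62 0.68 0.65 255; 0 0.01 -0.03 -2.62 0.67 0.65 255; 0 0.01 -0.03 -2.62 0.67 0.65 255; 0 0.01 -0.03 -2.62 0.67 0.65 255; 0 0.01 -0.03 -2.62 0.67 0.65 255; 0 0.01 -0.02 -2.1 0.54 0.52 255; 0 0.01 -0.02 -1.57 0.4 0.39 255; 0 0 -0.01 -1.05 0.27 0.26 255; 0 0 -0.01 -0.53 0.13 0.13 255
```

jog_arm(plan="-1.7 0 0 0 -0.4 0.3 255; -3.3 0 0 0 -0.8 0.6 255; -3.3 0 0 0 -0.8 0.5 255; -3.3 0 0 0 -0.9 0.5 255; -3.3 0 0 0 -0.9 0.4 255; -3.3 0 0 0 -0.9 0.4 255; -3.5 0 0 0 -0.6 0.4 255; -3.7 0 0 0 -0.4 0.6 255; -3.7 0 0 0 -0.4 0.5 255; -3.7 0 0 0 -0.4 0.5 255")

```text
time_s: 12.98
position: [0.4458, 0.1991, 0.2551]
tool_rot: [[0.043, 0.998, 0.055], [0.999, -0.043, -0.003], [-0.0, 0.055, -0.998]]
ft_force: [-0.2, -0.1, -2.2]
grip_width: 0.0089
gripper_force: 68.6
```

jog_arm(plan="-3.7 0 0 0 -0.5 0.5 255; -3.7 0 0 0 -0.5 0.5 255; -3.7 0 0 0 -0.5 0.4 255; -3.7 0 0 0 -0.6 0.4 255; -1.9 0 0 0 -0.3 0.2 255; 0 0 0 0 0 0 255; 0 0 0 0 0 0 255")

```text
time_s: 13.57
position: [0.4256, 0.2, 0.2314]
tool_rot: [[0.043, 0.941, 0.335], [0.999, -0.04, -0.015], [-0.0, 0.336, -0.942]]
ft_force: [-0.2, 0.0, -2.7]
grip_width: 0.0092
gripper_force: 68.7
```

Run:
```python
from h import *
a=imaging.get_image("side")["pixels"][60:260,180:380,::-1]; b=imaging.get_image("top")["pixels"][120:280,150:310,::-1]
cv2.imwrite("pics/d2.png",np.hstack([cv2.resize(a,(400,400)),cv2.resize(b,(400,400))]))
plan([.548,-.2254,.17],rot(-2.0,0)[1],20,255,ramp=4)
```

```text
0 0 -0.01 -0.52 0.14 0.13 255; -0.01 0 -0.01 -1.05 0.28 0.26 255; -0.01 0.01 -0.02 -1.57 0.42 0.39 255; -0.02 0.01 -0.02 -2.1 0.55 0.53 255; -0.02 0.01 -0.03 -2.62 0.69 0.66 255; -0.02 0.01 -0.03 -2.62 0.69 0.66 255; -0.02 0.01 -0.03 -2.62 0.69 0.66 255; -0.02 0.01 -0.03 -2.63 0.69 0.66 255; -0.02 0.01 -0.03 -2.63 0.68 0.66 255; -0.02 0.01 -0.03 -2.63 0.68 0.66 255
-0.02 0.01 -0.03 -2.63 0.68 0.66 255; -0.02 0.01 -0.03 -2.63 0.68 0.66 255; -0.02 0.01 -0.03 -2.63 0.68 0.66 255; -0.02 0.01 -0.03 -2.63 0.68 0.65 255; -0.02 0.01 -0.03 -2.63 0.67 0.65 255; -0.02 0.01 -0.03 -2.63 0.67 0.65 255; -0.02 0.01 -0.02 -2.1 0.54 0.52 255; -0.01 0.01 -0.02 -1.58 0.4 0.39 255; -0.01 0 -0.01 -1.05 0.27 0.26 255; 0 0 -0.01 -0.53 0.13 0.13 255
```

View pics/d2.png

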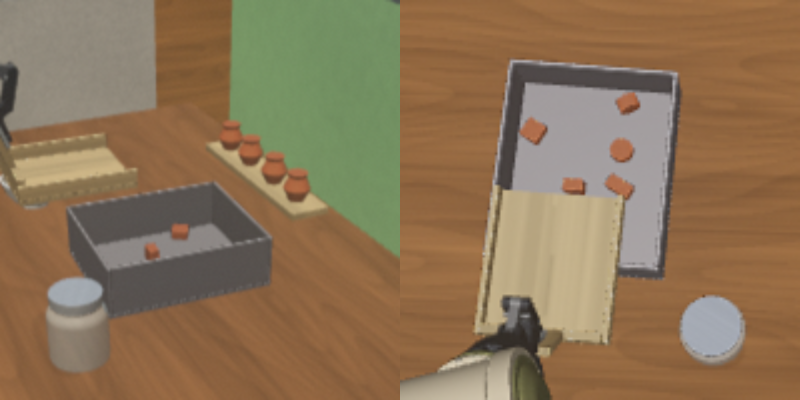

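The tray is empty and all five pieces are in the tub: right picture at (627,102), (533,131), (621,150), (573,186) and (620,186). Carrying the tray back.

jog_arm(plan="0 0 0 -0.5 0.1 0.1 255; 0 0 0 -1 0.3 0.2 255; 0 0 0 -1.6 0.4 0.4 255; 0 0 0 -2.1 0.6 0.5 255; 0 0 0 -2.6 0.7 0.6 255; 0 0 0 -2.6 0.7 0.6 255; 0 0 0 -2.6 0.7 0.6 255; 0 0 0 -2.6 0.7 0.6 255; 0 0 0 -2.6 0.7 0.7 255; 0 0 0 -2.6 0.7 0.7 255")

```text
time_s: 14.5
position: [0.4871, -0.013, 0.2032]
tool_rot: [[0.044, 0.941, 0.337], [0.999, -0.041, -0.015], [-0.001, 0.337, -0.941]]
ft_force: [1.2, 0.5, -2.9]
grip_width: 0.0093
gripper_force: 68.6
```

jog_arm(plan="0 0 0 -2.6 0.7 0.7 255; 0 0 0 -2.6 0.7 0.7 255; 0 0 0 -2.6 0.7 0.7 255; 0 0 0 -2.6 0.7 0.7 255; 0 0 0 -2.6 0.7 0.7 255; 0 0 0 -2.7 0.7 0.7 255; 0 0 0 -2.1 0.5 0.5 255; 0 0 0 -1.6 0.4 0.4 255; 0 0 0 -1 0.3 0.3 255; -0.2 0 -0.4 -0.5 0.1 0.1 255")

```text
time_s: 15.33
position: [0.5481, -0.2241, 0.1695]
tool_rot: [[0.037, 0.94, 0.34], [0.999, -0.034, -0.015], [-0.003, 0.34, -0.94]]
ft_force: [0.1, 0.6, -2.8]
grip_width: 0.0092
gripper_force: 68.7
```

Run:
```python
from h import *
Rp=np.array([[0.036,0.941,0.337],[0.999,-0.034,-0.015],[-0.002,0.338,-0.941]]);Rp=Ro.from_matrix(Rp).as_matrix()
# tray tilt check
im=imaging.get_image("side");W=cloud(im).reshape(-1,3); o=env.observe()
z=o["position"][2]-.052
p=W[(W[:,2]>z-.02)&(W[:,2]<z+.018)&(W[:,0]>.56)&(W[:,0]<.7)&(abs(W[:,1]+.229)<.055)]
A=np.c_[p[:,:2],np.ones(len(p))]; print(len(p),np.linalg.lstsq(A,p[:,2],rcond=None)[0],p[:,2].mean(),z)
print(o["position"])
plan([.5504,-.2254,.0535],Rp,10,255)
```

```text
1302 [-0.00355078 -0.00019776  0.12539338] 0.12316847040117945 0.11756716786748955
[ 0.54795315 -0.22401225  0.16956717]
0.01 0 0 0 -0.15 0.46 255; 0.01 0 0 -0.01 -0.31 0.92 255; 0.02 0 0 -0.01 -0.46 1.38 255; 0.02 0 0 -0.01 -0.46 1.38 255; 0.02 0 0 -0.01 -0.46 1.38 255; 0.02 0 0 -0.01 -0.46 1.38 255; 0.02 0 0 -0.01 -0.46 1.38 255; 0.02 0 0 -0.01 -0.46 1.38 255; 0.01 0 0 -0.01 -0.31 0.92 255; 0.01 0 0 0 -0.15 0.46 255
```

jog_arm(plan="0 0 0 0 -0.2 0.5 255; 0 0 0 0 -0.3 0.9 255; 0 0 0 0 -0.5 1.4 255; 0 0 0 0 -0.4 1.4 255; 0 0 0 0 -0.5 1.4 255; 0 0 0 0 -0.4 1.4 255; 0 0 0 0 -0.5 1.4 255; 0 0 0 0 -0.4 1.3 255; 0 0 0 0 -0.3 0.9 255; 0 0 0 0 -0.1 0.3 255")

```text
time_s: 16.22
position: [0.5503, -0.2218, 0.0535]
tool_rot: [[0.036, 0.941, 0.338], [0.999, -0.033, -0.013], [-0.001, 0.338, -0.941]]
ft_force: [-1.0, 0.5, -2.2]
grip_width: 0.0096
gripper_force: 68.9
```

jog_arm(plan="0 0 0 0 0 0 255; 0 0 0 0 0 0.1 255; 0 0 0 0 0 0 255")

```text
time_s: 16.47
position: [0.5516, -0.2232, 0.0549]
tool_rot: [[0.036, 0.939, 0.341], [0.999, -0.033, -0.016], [-0.004, 0.341, -0.94]]
ft_force: [-0.1, -0.5, -1.2]
grip_width: 0.0091
gripper_force: 68.6
```

jog_arm(plan="0 0 0 0 0 0.1 255; 0 0 0 0 0 0 255; 0 0 0 0 0 0 255")

```text
time_s: 16.72
position: [0.5517, -0.2232, 0.0536]
tool_rot: [[0.037, 0.94, 0.34], [0.999, -0.033, -0.015], [-0.003, 0.341, -0.94]]
ft_force: [0.2, 0.5, -2.7]
grip_width: 0.009
gripper_force: 68.6
```

jog_arm(plan="0 0 0 0 0 0.1 255; 0 0 0 0 0 0 255; 0 0 0 0 0 0 255")

```text
time_s: 16.97
position: [0.5522, -0.2233, 0.0528]
tool_rot: [[0.037, 0.94, 0.341], [0.999, -0.033, -0.016], [-0.003, 0.341, -0.94]]
ft_force: [-1.8, 0.8, 2.6]
grip_width: 0.0089
gripper_force: 69.2
```

Contact (+2.6 N, weight taken). Open and back out along the fingers.

jog_arm(plan="0 0 0 0 0 0 200; 0 0 0 0 0 0 140; 0 0 0 0 0 0 80; 0 0 0 0 0 0 0; 0 0 0 0 0 0 0; 0 0 0 0 0 0 0; 0 0 0 0 0 0 0; 0 0 0 0 0 0 0; 0 0 0 0 0 0 0; 0 0 0 0 0 0 0")

```text
time_s: 17.8
position: [0.552, -0.2232, 0.0524]
tool_rot: [[0.037, 0.94, 0.34], [0.999, -0.033, -0.015], [-0.003, 0.34, -0.94]]
ft_force: [0.3, -0.4, 0.7]
grip_width: 0.0857
gripper_force: 0.0
```

jog_arm(plan="0 0 0 0 0 -0.7 0; 0 0 0 0 0 -1.4 0; 0 0 0 0 0 -2 0; 0 0 0 0 0 -2 0; 0 0 0 0 0 -2 0; 0 0 0 0 0 -2 0; 0 0 0 0 0 -2 0; 0 0 0 0 0 -2 0; 0 0 0 0 0 -1.4 0; 0 0 0 0 0 -0.7 0")

```text
time_s: 18.63
position: [0.4967, -0.2209, 0.2071]
tool_rot: [[0.037, 0.939, 0.342], [0.999, -0.033, -0.017], [-0.005, 0.342, -0.94]]
ft_force: [-0.4, 0.2, -0.2]
grip_width: 0.0855
gripper_force: 0.0
```

jog_arm(plan="0 0 0 0 0 0 0; 0 0 0 0 0 0 0; 0 0 0 0 0 0 0; 0 0 0 0 0 0 0; 0 0 0 0 0 0 0; 0 0 0 0 0 0 0")

```text
time_s: 19.13
position: [0.4969, -0.2207, 0.2042]
tool_rot: [[0.036, 0.94, 0.339], [0.999, -0.034, -0.014], [-0.002, 0.339, -0.941]]
ft_force: [1.2, -0.1, 0.6]
grip_width: 0.0855
gripper_force: 0.0
```

Run:
```python
from h import *
print(env.observe()["time_s"],env.observe()["qvel"].round(2) if hasattr(env.observe()["qvel"],"round") else env.observe()["qvel"])
im=imaging.get_image("side"); cv2.imwrite("pics/e1.png",cv2.resize(im["pixels"][110:390,170:450,::-1],(600,600)))
W=cloud(im).reshape(-1,3)
p=W[(W[:,2]<.02)&(W[:,0]>.57)&(W[:,0]<.7)&(abs(W[:,1]+.228)<.05)]
A=np.c_[p[:,:2],np.ones(len(p))]; print(len(p),np.linalg.lstsq(A,p[:,2],rcond=None)[0],p[:,2].mean())
```

```text
19.1333 [ 0.03 -0.37 -0.14 -0.03  0.07  0.01]
1270 [-0.00010466  0.00083082  0.00692038] 0.0066666642680701885
```

View pics/e1.png

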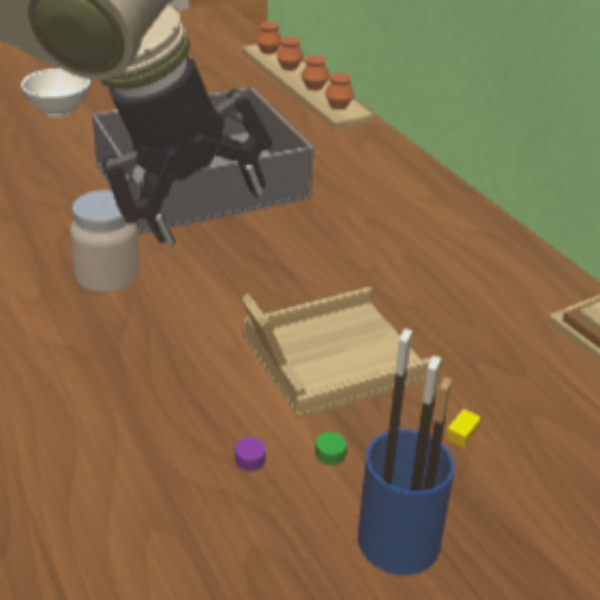

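The picture shows the empty tray flat on the table at (335,350), floor at 6.7 mm with no slope. The gripper is clear, and the jar, tin, bowl and look-alikes have not moved.

```bash
python3 -c "
from rig import job
print(job.close_job())"
```

```text
the job is handed in; nothing more can be done
None
```

The job is handed in at about 19 s of the allowed 58: all five clay pieces are in the tub, tipped with the open edge about 4 cm above its rim, the empty tray is flat on the table and released, and the tub, jar, brush tin and bowl look undisturbed in the camera images.

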